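# Start a burn-in run in the lidded test chamber

### The job

Get the burn-in run going: with the chamber still shut, turn the isolator's handle to off, then lift the chamber's lid back until it rests open on its stop by itself. Lay all the waiting power modules flat on the chamber floor, shut the lid fully, and only then turn the isolator back to on. Never have the lid raised while the isolator is not off, and leave the paste jar and the tape roll where they are.

Things in the scene. Friction and masses are not known exactly. Their poses are not given: they have to be found in the camera images.
- chamber: Burn-in chamber: shallow grey metal case under a hinged lid, fixed on the bench, turned up to 0.12 rad. Outside 140 mm deep (its x) by 286 mm wide (its y); walls 8 mm thick, 50 mm high. Origin: centre of its underside, on the bench top. Its x axis points from the lid's front edge to the hinge side (away from the robot), z up.
- chamber_floor (a point): Centre of the chamber's flat inner floor, 8 mm above the bench; axes as the chamber's. The clear floor is 124 mm (x) by 270 mm (y), walls rise 42 mm above it; side by side along y there is room for three modules 80 mm apart.
- lid (a joint): Lid angle in rad: 0 closed, grows as the front edge rises, 1.78 resting open on its stop, leaning 0.21 rad back beyond upright. It weighs 250 g; let go before about 1.6 it falls shut, later it falls back onto its stop and stays. Closed it lies by its own weight.
- lid_hinge (a point): Middle of the lid's hinge axis, which runs along the chamber's y at its far wall, 74 mm behind the chamber's centre and 54 mm above the bench.
- lid_tongue (a point): Grip point in the black tongue in the middle of the lid's front edge: 14 mm wide (along the chamber's y), 14 mm thick, standing out 38 mm, free on both sides, so it can be pinched across its width from above at every lid angle. The point lies 12 mm from the tip, 170 mm from the hinge axis, 1 mm above the lid's mid-plane; 55 mm above the bench when closed. Axes turn with the lid, closed: as the chamber's.
- isolator: Rotary isolator: grey box 84 x 84 x 50 mm with a lighter top plate (52.5 mm above its underside), fixed on the near left corner of the blue mat (2.4 mm thick), right of the chamber, turned up to 0.3 rad. Origin: centre of its underside; x axis away from the robot, y to the left. White marks show off (its +y side) and on (its +x side). A lamp head hangs 0.45 m above the bench behind it.
- handle (a joint): Angle of the isolator's handle in rad, growing clockwise seen from above: 0 = off, pointer end along the isolator's +y (to the left); 1.571 = on, pointer end along its +x (away from the robot). Firm stops at both positions; in between it stays where it is left (friction 0.07 N m).
- handle_grip (a point): On the handle's upright turning axis, at the height to grip, 77.5 mm above the isolator's underside. The handle is a black bar 64 mm long, 14 mm thick, 28 mm high (15 mm below to 13 mm above this point) on a 50 mm disc; the bar runs along this point's y axis, its longer end (36 mm, white line) towards +y; axes turn with the handle.
- flux_jar: Bystander: small paste jar with a yellow lid, 36 mm across, 33 mm high. Origin: centre of its underside.
- tape_roll: Bystander: roll of amber tape lying flat, 60 mm across, 12 mm high. Origin: centre of its underside.
- module1: Power module: cream box with two slots in its face, lying on its back on the bench between chamber and mat, face up; up to three alike, two or three are there (None when absent). 62 mm long (own z), 56 mm wide (own y), 33 mm high as it lies (own x points down). Origin: centre of one 33 x 56 mm end face, 16.5 mm above what it lies on. 0.11 to 0.22 kg.
- module1_mid (a point): Centre of that module's box, 31 mm from its body origin along own z; axes as the body's.
- module2: Power module: cream box with two slots in its face, lying on its back on the bench between chamber and mat, face up; up to three alike, two or three are there (None when absent). 62 mm long (own z), 56 mm wide (own y), 33 mm high as it lies (own x points down). Origin: centre of one 33 x 56 mm end face, 16.5 mm above what it lies on. 0.11 to 0.22 kg.
- module2_mid (a point): Centre of that module's box, 31 mm from its body origin along own z; axes as the body's.
- module3: Power module: cream box with two slots in its face, lying on its back on the bench between chamber and mat, face up; up to three alike, two or three are there (None when absent). 62 mm long (own z), 56 mm wide (own y), 33 mm high as it lies (own x points down). Origin: centre of one 33 x 56 mm end face, 16.5 mm above what it lies on. 0.11 to 0.22 kg.
- module3_mid (a point): Centre of that module's box, 31 mm from its body origin along own z; axes as the body's.

How it is judged (in metres and radians):
On the way, in this order (a step that is already met when the one before it is completed fails the run):
1. the isolator is off, the lid still shut (value of joint handle below 0.17 rad and value of joint lid below 0.05 rad), for 0.2 s.
2. the lid rests open on its stop (value of joint lid above 1.68 rad), for 0.3 s.
3. all the modules present lie flat on the chamber floor, the lid open (x of module1_mid in the frame of chamber_floor between -0.045 and 0.045 m and y of module1_mid in the frame of chamber_floor between -0.118 and 0.118 m and z of module1_mid in the frame of chamber_floor between 0.01 and 0.0215 m and x of module2_mid in the frame of chamber_floor between -0.045 and 0.045 m and y of module2_mid in the frame of chamber_floor between -0.118 and 0.118 m and z of module2_mid in the frame of chamber_floor between 0.01 and 0.0215 m and x of module3_mid in the frame of chamber_floor between -0.045 and 0.045 m and y of module3_mid in the frame of chamber_floor between -0.118 and 0.118 m and z of module3_mid in the frame of chamber_floor between 0.01 and 0.0215 m and linear speed of each of module1, module2, module3 below 0.03 m/s and value of joint lid above 1.5 rad), for 0.2 s.
4. the lid is shut (value of joint lid below 0.04 rad), for 0.2 s.
5. the isolator is on again (value of joint handle above 1.4 rad), for 0.2 s.
At the end, for the whole second after the job is handed in: Every module present lies flat on the chamber floor (its centre 10 to 21.5 mm above the floor, within 45 mm in x and 118 mm in y of the floor's centre) and is still; the lid is shut (angle under 0.04 rad) and the isolator is on (angle over 1.40 rad) (x of module1_mid in the frame of chamber_floor between -0.045 and 0.045 m and y of module1_mid in the frame of chamber_floor between -0.118 and 0.118 m and z of module1_mid in the frame of chamber_floor between 0.01 and 0.0215 m and x of module2_mid in the frame of chamber_floor between -0.045 and 0.045 m and y of module2_mid in the frame of chamber_floor between -0.118 and 0.118 m and z of module2_mid in the frame of chamber_floor between 0.01 and 0.0215 m and x of module3_mid in the frame of chamber_floor between -0.045 and 0.045 m and y of module3_mid in the frame of chamber_floor between -0.118 and 0.118 m and z of module3_mid in the frame of chamber_floor between 0.01 and 0.0215 m and linear speed of each of module1, module2, module3 below 0.03 m/s and value of joint lid below 0.04 rad and value of joint handle above 1.4 rad); the robot touches nothing.
It fails at once if the lid is raised (over 0.12 rad) while the isolator is not off (over 0.35 rad) (value of joint lid above 0.12 rad and value of joint handle above 0.35 rad).
It fails at once if the paste jar or the tape roll is moved more than 30 mm (distance of any of flux_jar, tape_roll from where it was at the start of the episode above 0.03 m).
Of module1, module2, module3 only 2 to 3 are there at a start; the rules pass over those that are not, and their reading is None.
At some moment in a run one of module1, module2, module3 may be knocked a few centimetres aside while the robot is not near it.
Once in a run the grip may slacken for a moment while it holds something.
It also fails if it takes over 210 s, if anything falls off the work surface, if the arm or the gripper's body presses on something with over 40 N, if the wrist force passes 120 N, or if a joint passes its speed limit or range.

### The arm

A 6-joint arm with a two-finger parallel gripper is mounted at the origin on a cart in front of the work surface, level with it; the furniture and walls round the work are solid. World frame = base frame: x ahead of the robot, y to its left, z up, the work surface at z = 0. Lengths are in mm, angles in rad, forces in N, time in s.
With the tool pointing down it reaches from about 275 to 1000 mm from the base axis. Payload 8.4 kg.
Tool frame: the origin (TCP) lies on the mounting face of the last link; the fingertips stand 173 mm ahead of it and the grasp point (between the pads) lies 155 mm ahead of it; z points along the fingers, y is the line along which they close (so a half turn about z gives the same grasp; the last joint's range is limited). The gripper opens to 85 mm and grips with 20 to 120 N. Pads are 22 mm wide; open, the fingers measure 114 mm over their backs; the gripper's body (76 mm by 85 mm) begins 54 mm behind the grasp point. The pads swing forward as they close: fully open they stand 13 mm farther back than shut.
Start: joints at [1.192, 0.353, 1.633, -0, 1.155, -0.002], TCP at [229.966, 581.158, 404.681] pointing down, gripper open.
Joint ranges: [-2.63, 2.63], [-0.92, 2.1], [0.06, 2.66], [-1.3, 4.44], [0, 2.69], [-3.02, 3.02]. Speed limits (rad/s): [2.22, 2.22, 2.79, 3.14, 3.14, 3.14].

### API

Orientations are given as [roll, pitch, yaw] about the fixed x, y, z axes, in that order (R = Rz(yaw) Ry(pitch) Rx(roll)).
In Python, from rig import r gives the robot as it stands.
- The arm moves only by the tool apply_moves, never from a script. Its argument "deltas" is a list of rows, each an object with "claw": the gripper command: -1 is fully open, 1 is shut, values between are in proportion; "delta_pos": the shift along the tool's x, y, z in cm, a list of three; "yaw": the turn about the tool's z in rad. In form: [{"claw": claw, "delta_pos": [tx, ty, tz], "yaw": yaw}, ...]. A call has 1 to 8 rows; each row shifts and turns the commanded pose from where the row before left it, along the tool's axes as they then stand; what a row does not reach is not made up. A row lasts 1/8 s, in which the tool goes at most 62.5 mm and 10.7 degrees, less where a joint would pass 70% of its speed; a pose out of reach is approached as far as the arm can. A call with a gripper value outside its range is refused whole. The fingers move at their own pace and stop on an object; "grip_force" is the grip in N (left out, the last holds). Time passes only in rows, so rows that do not move let the fingers close. It gives the time, the measured TCP pose, the force, the opening and the grip force at its end, in the units of the state.
- r.sense(): the state, without advancing time (a new reading comes with each control period).
- r.grab_frame(name): name is "scene" or "top" or "wrist"; returns a dict with "img" (480x640x3 uint8, blue, green, red), "z_map" (480x640 float32, mm along the optical axis (not along the pixel's ray), 0 where there is no reading), "fx", "fy", "cx", "cy" (pixels), "eye" and "rotation" of the camera in the world; the wrist camera has in their place "T_tool_cam" (4x4, takes a point from camera to tool coordinates, whose origin is the TCP and whose axes are the flange's). Camera axes: x right, y up, looking along -z (the intrinsics and any distortion apply to the point x, -y, -z); pixel columns grow to the right and rows downward; lengths in mm; the calibration is good to about 2 mm. A picture is of the moment at which its call begins: read the wrist's pose just before it.
- r.sign_off(): hands the job in; it is judged then, once.
The state is a dict: "clock": time; "qpos": joint angles; "qvel": joint speeds; "joint_efforts": joint torques, N m; "eef_pos": TCP position; "tcp_rot": TCP orientation; "contact_force": force on the tool from outside, world axes, zero at the start; "wrist_torque": the same for the moment, N m; "opening": opening from 0.0 (shut) to 1.0 (fully open); "grasp_force": force on a finger pad.
Only numpy, scipy, OpenCV 4.12 (cv2) and the standard library are available. Lean on these libraries where they do the work, as an engineer would, in place of code of your own. Each camera call takes 0.05 s, during which the arm holds its last target. There are 200 camera calls.

## Working session

There is one attempt and no reset: what is moved stays moved. The work goes in short steps, Python scripts to look and compute and a tool call to move; the robot and the scene stay as the last step left them, time stands still between calls to the robot, and variables do not carry over. Pictures are saved under pics/ and viewed, at most 14 in all, crops included, and the job is handed in when it is done.

Besides the shell and the picture viewer there is one more tool, called after "Emit:" as name(argument=value, ...), one argument or row to a line, values as JSON. apply_moves: Moves the arm, as the interface text tells. Its arguments: {"type":"object","properties":{"deltas":{"type":"array"},"grip_force":{"type":"number"}},"required":["deltas"]}

```bash
ls; mkdir -p pics; python3 - <<'E'
from rig import r
import cv2, numpy as np
s=r.sense(); print({k:np.round(v,3).tolist() for k,v in s.items()})
for n in ("scene","top"):
    f=r.grab_frame(n); cv2.imwrite(f"pics/{n}0.png",f["img"]); np.savez(f"{n}0.npz",**f)
    print(n,f["fx"],f["fy"],f["cx"],f["cy"],f["eye"],f["rotation"],[k for k in f])
f=r.grab_frame("wrist"); print(f["T_tool_cam"],f["fx"])
E
```

```text
pics
{'clock': 0.0, 'qpos': [1.192, 0.354, 1.634, 0.0, 1.155, -0.002], 'qvel': [0.001, -0.0, -0.0, -0.001, 0.001, 0.0], 'joint_efforts': [0.0, -60.524, -34.207, -0.0, 0.009, 0.0], 'eef_pos': [229.886, 580.938, 403.954], 'tcp_rot': [-3.14, -0.0, 2.765], 'contact_force': [-0.433, 0.242, -1.151], 'wrist_torque': [0.001, 0.059, -0.056], 'grasp_force': 0.0, 'opening': 1.0}
scene 465.51909821295453 465.51909821295453 320.62439713648007 239.83338129680882 [ 265.10635001 -809.7437955   650.74328551] [ 0.90583919  0.01148983 -0.43572784] ['img', 'z_map', 'fx', 'fy', 'cx', 'cy', 'eye', 'rotation']
top 595.3685632235205 595.3685632235205 312.1956841735623 238.0140393371869 [ 268.08142009 -133.03554619 1350.65234947] [ 2.16841626e-01  1.84322254e-04 -1.59631562e+00] ['img', 'z_map', 'fx', 'fy', 'cx', 'cy', 'eye', 'rotation']
[[-1.36609826e-03  9.63279140e-01  2.68498478e-01  6.76353617e+01]
 [ 9.99998307e-01  1.64686533e-03 -8.20470450e-04 -3.41921127e-01]
 [-1.23252290e-03  2.68496903e-01 -9.63279759e-01  3.14267285e+01]
 [ 0.00000000e+00  0.00000000e+00  0.00000000e+00  1.00000000e+00]] 421.2397418690162
```

View pics/top0.png

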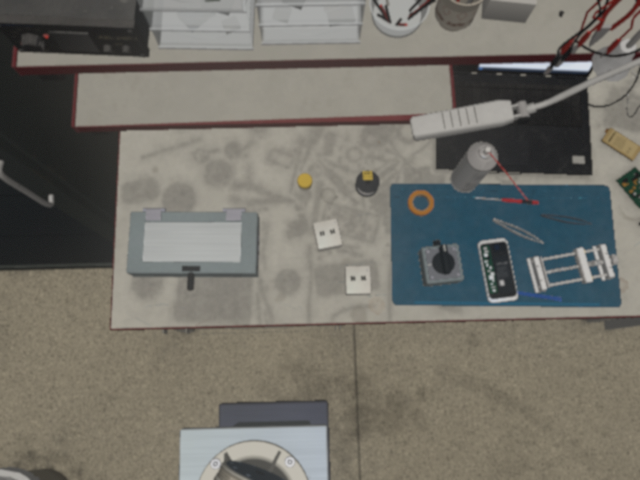

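View pics/scene0.png

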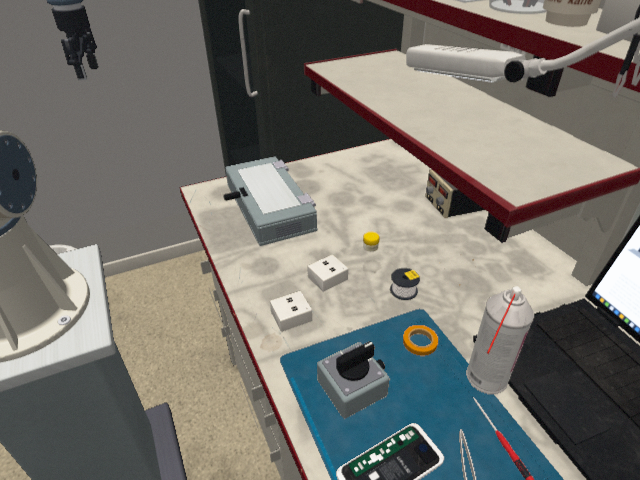

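```bash
cat > h.py <<'E'
import cv2, numpy as np
from scipy.spatial.transform import Rotation as R
def campose(f, s=None):
    """4x4 world<-camera, mm"""
    T=np.eye(4)
    if "T_tool_cam" in f:
        W=np.eye(4); W[:3,:3]=R.from_euler("xyz",s["tcp_rot"]).as_matrix(); W[:3,3]=s["eef_pos"]
        return W@np.array(f["T_tool_cam"])
    T[:3,:3]=R.from_euler("xyz",f["rotation"]).as_matrix(); T[:3,3]=f["eye"]; return T
def cloud(f,s=None):
    v,u=np.mgrid[0:480,0:640]; d=f["z_map"]; T=campose(f,s)
    P=np.stack([(u-f["cx"])/f["fx"]*d,-(v-f["cy"])/f["fy"]*d,-d],-1)
    P=P@T[:3,:3].T+T[:3,3]; P[d<=0]=np.nan; return P
def ray(f,uv,z,s=None):
    """pixels onto plane height z"""
    uv=np.atleast_2d(uv).astype(float); T=campose(f,s)
    D=np.c_[(uv[:,0]-f["cx"])/f["fx"],-(uv[:,1]-f["cy"])/f["fy"],-np.ones(len(uv))]@T[:3,:3].T
    return T[:3,3]+D*((z-T[2,3])/D[:,2])[:,None]
def proj(f,P,s=None):
    T=campose(f,s); p=(np.atleast_2d(P)-T[:3,3])@T[:3,:3]
    return np.c_[f["cx"]-f["fx"]*p[:,0]/p[:,2], f["cy"]+f["fy"]*p[:,1]/p[:,2]]
def rect(P):
    """min-area rectangle of XY points: centre, edge lengths, direction of the long edge"""
    c,(a,b),_=q=cv2.minAreaRect(P[:,:2].astype(np.float32)); B=cv2.boxPoints(q)
    e=B[1]-B[0]; g=B[2]-B[1]; l=e if np.hypot(*e)>np.hypot(*g) else g
    return np.round(c,1),round(np.hypot(*e),1),round(np.hypot(*g),1),round(float(np.arctan2(l[1],l[0])),3)
def blobs(mask,f,zplane,minpx=60,s=None):
    n,L,st,_=cv2.connectedComponentsWithStats(mask.astype(np.uint8)); o=[]
    for i in range(1,n):
        if st[i,4]>=minpx:
            v,u=np.nonzero(L==i); o.append((st[i].tolist(),rect(ray(f,np.c_[u,v],zplane,s))))
    return o
E
python3 - <<'E'
from h import *
f=dict(np.load("top0.npz")); P=cloud(f)
v,u=np.mgrid[0:480,0:640]; z=P[...,2]
def reg(x0,x1,y0,y1): return (u>=x0)&(u<x1)&(v>=y0)&(v<y1)
bench=z[reg(200,300,290,310)]; print("bench z",np.nanmean(bench),np.nanstd(bench))
for nm,g,lo,hi,zp in [("mods",reg(300,385,205,305),22,45,33),("jar",reg(290,320,165,195),22,50,33),("cham",reg(115,275,195,300),45,75,60),
   ("iso",reg(410,475,230,300),40,65,55),("handle",reg(410,475,230,300),82,110,93),("tape",reg(400,440,180,225),6,30,14),("spool",reg(350,385,165,200),20,90,40)]:
    m=g&(z>lo)&(z<hi); print(nm,np.nanmedian(z[m]),np.round(np.nanpercentile(z[m],[5,95]),1))
    for b in blobs(m,f,zp,30): print("   ",b)
lamp=(z>250)&reg(400,540,80,150); print("lamp",np.nanmin(P[lamp],0),np.nanmax(P[lamp],0))
h=f["img"][238:252,:]; 
E
```

```text
bench z -1.2087776977405613 2.8469181098123237
mods 31.298484745601172 [26.5 35.7]
    ([313, 219, 30, 32, 669], (array([ 566.1, -175. ]), np.float32(56.0), np.float32(63.5), 0.166))
    ([345, 266, 26, 29, 695], (array([ 459.7, -239.9]), np.float32(56.3), np.float32(62.7), 0.008))
jar 31.757356332574545 [26.1 36.3]
    ([298, 174, 15, 15, 186], (array([ 693.9, -127. ]), np.float32(33.9), np.float32(32.5), -0.025))
cham 57.68128441734814 [52.8 62.4]
    ([127, 208, 131, 83, 8276], (array([535.2, 125.5]), np.float32(184.1), np.float32(286.2), 1.532))
iso 53.74335238876597 [46.4 63.4]
    ([421, 244, 43, 41, 1098], (array([ 487.1, -424.2]), np.float32(85.1), np.float32(84.1), -1.484))
handle 91.73048369355206 [85.4 96. ]
    ([440, 245, 12, 30, 207], (array([ 491.1, -424.6]), np.float32(16.0), np.float32(63.9), 0.091))
tape 12.201456014913447 [ 6.3 18.3]
    ([408, 191, 27, 26, 351], (array([ 638.4, -395.4]), np.float32(60.4), np.float32(60.2), -0.026))
spool 35.459812875152124 [30.6 39.4]
    ([356, 171, 24, 23, 418], (array([ 685.6, -270.9]), np.float32(53.0), np.float32(53.2), 1.545))
lamp [ 615.35623992 -488.95010694  250.85486667] [ 824.30258421 -297.25408086  512.89923051]
```

Emit:
apply_moves(
  deltas=[
    {"claw": -1, "delta_pos": [0, 0, 0], "yaw": 0.17},
    {"claw": -1, "delta_pos": [0, 0, 0], "yaw": 0.17},
    {"claw": -1, "delta_pos": [0, 0, 0], "yaw": 0.17},
    {"claw": -1, "delta_pos": [0, 0, 0], "yaw": 0.17},
    {"claw": -1, "delta_pos": [0, 0, 0], "yaw": 0.17},
    {"claw": -1, "delta_pos": [0, 0, 0], "yaw": 0.17},
    {"claw": -1, "delta_pos": [0, 0, 0], "yaw": 0.174},
  ],
  grip_force=60,
)

```text
clock: 1.02
eef_pos: [229.9, 581.1, 404.4]
tcp_rot: [-3.141, 0.001, 1.565]
contact_force: [0.1, -0.2, 0.4]
opening: 1.001
grasp_force: 0.0
```

Emit:
apply_moves(
  deltas=[
    {"claw": -1, "delta_pos": [-5.9, 1.5, 0], "yaw": 0},
    {"claw": -1, "delta_pos": [-5.9, 1.5, 0], "yaw": 0},
    {"claw": -1, "delta_pos": [-5.9, 1.5, 0], "yaw": 0},
    {"claw": -1, "delta_pos": [-5.9, 1.5, 0], "yaw": 0},
    {"claw": -1, "delta_pos": [-5.9, 1.5, 0], "yaw": 0},
    {"claw": -1, "delta_pos": [-5.9, 1.5, 0], "yaw": 0},
    {"claw": -1, "delta_pos": [-5.9, 1.5, 0], "yaw": 0},
    {"claw": -1, "delta_pos": [-5.9, 1.5, 0], "yaw": 0},
  ],
)

```text
clock: 2.02
eef_pos: [349.9, 107.4, 404.9]
tcp_rot: [3.141, -0.0, 1.571]
contact_force: [1.2, 0.6, -0.5]
opening: 0.998
grasp_force: 0.0
```

Emit:
apply_moves(
  deltas=[
    {"claw": -1, "delta_pos": [-5.9, 1.5, 0], "yaw": 0},
    {"claw": -1, "delta_pos": [-5.9, 1.5, 0], "yaw": 0},
    {"claw": -1, "delta_pos": [-5.9, 1.5, 0], "yaw": 0},
    {"claw": -1, "delta_pos": [-5.9, 1.5, 0], "yaw": 0},
    {"claw": -1, "delta_pos": [-5.9, 1.5, 0], "yaw": 0},
    {"claw": -1, "delta_pos": [-5.9, 1.5, 0], "yaw": 0},
    {"claw": -1, "delta_pos": [-5.9, 1.5, 0], "yaw": 0},
    {"claw": -1, "delta_pos": [-5.9, 1.5, 0], "yaw": 0},
  ],
)

```text
clock: 3.02
eef_pos: [470.0, -365.0, 404.5]
tcp_rot: [-3.142, -0.0, 1.57]
contact_force: [0.8, 0.3, -0.7]
opening: 0.999
grasp_force: 0.0
```

Emit:
apply_moves(
  deltas=[
    {"claw": -1, "delta_pos": [-5.9, 1.5, 0], "yaw": 0},
    {"claw": -1, "delta_pos": [0, 0, 0], "yaw": 0.185},
    {"claw": -1, "delta_pos": [0, 0, 0], "yaw": 0.185},
    {"claw": -1, "delta_pos": [0, 0, 0], "yaw": 0.185},
    {"claw": -1, "delta_pos": [0, 0, 0], "yaw": 0.185},
    {"claw": -1, "delta_pos": [0, 0, 0], "yaw": 0.185},
    {"claw": -1, "delta_pos": [0, 0, 0], "yaw": 0.185},
    {"claw": -1, "delta_pos": [0, 0, 0], "yaw": 0.185},
  ],
)

```text
clock: 4.03
eef_pos: [484.9, -421.8, 404.3]
tcp_rot: [-3.141, 0.0, 0.27]
contact_force: [0.7, -0.6, 1.2]
opening: 0.998
grasp_force: 0.0
```

Emit:
apply_moves(
  deltas=[
    {"claw": -1, "delta_pos": [0, 0, 0], "yaw": 0.185},
    {"claw": -1, "delta_pos": [0, 0, 0], "yaw": 0},
  ],
)

```text
clock: 4.28
eef_pos: [484.9, -421.8, 404.4]
tcp_rot: [-3.141, 0.0, 0.092]
contact_force: [-0.6, 0.1, -0.5]
opening: 1.003
grasp_force: 0.0
```

```bash
python3 - <<'E'
from h import *
from rig import r
s=r.sense(); f=r.grab_frame("wrist"); cv2.imwrite("pics/w1.png",f["img"]); np.savez("w1.npz",**f)
P=cloud(f,s); z=P[...,2]; print(s["qpos"],s["eef_pos"],s["tcp_rot"])
dd=np.hypot(P[...,0]-487,P[...,1]+424)
for lo,hi,zp in [(83,100,92.9),(47,62,54.9)]:
    m=(z>lo)&(z<hi)&(dd<75); print(np.nanmedian(z[m]))
    for b in blobs(m,f,zp,200,s): print(b)
E
```

```text
[-7.18195766e-01  3.80624796e-01  1.59336898e+00 -2.13414506e-05
  1.16819493e+00  7.60498678e-01] [ 484.90266759 -421.75949922  404.38946166] [-3.14117435e+00  4.25067708e-04  9.21103396e-02]
91.84842732677808
([318, 161, 21, 93, 1814], (array([ 496.1, -424.8]), np.float32(13.3), np.float32(63.4), 0.101))
53.6331253086899
([274, 149, 110, 106, 7238], (array([ 492.3, -425.4]), np.float32(82.1), np.float32(81.6), -1.48))
```

Emit:
apply_moves(
  deltas=[
    {"claw": -1, "delta_pos": [0.5, 0.4, 3.5], "yaw": 0},
    {"claw": -1, "delta_pos": [0, 0, 3.5], "yaw": 0},
    {"claw": -1, "delta_pos": [0, 0, 3.4], "yaw": 0},
    {"claw": -1, "delta_pos": [0, 0, 0], "yaw": 0},
  ],
)

```text
clock: 4.82
eef_pos: [489.4, -424.6, 298.1]
tcp_rot: [-3.138, 0.004, 0.094]
contact_force: [-0.6, -0.2, 0.7]
opening: 0.999
grasp_force: 0.0
```

```bash
python3 - <<'E'
from h import *
from rig import r
s=r.sense(); f=r.grab_frame("wrist"); cv2.imwrite("pics/w2.png",f["img"]); np.savez("w2.npz",**f)
P=cloud(f,s); z=P[...,2]; print(s["eef_pos"],s["tcp_rot"])
dd=np.hypot(P[...,0]-490,P[...,1]+424)
for lo,hi,zp in [(83,100,92.9),(47,62,54.9)]:
    m=(z>lo)&(z<hi)&(dd<75); print(np.nanmedian(z[m]))
    for b in blobs(m,f,zp,200,s): print(b)
E
```

```text
[ 489.44513939 -424.60560305  298.05741819] [-3.13763703  0.00375798  0.09417406]
91.85036361746742
([310, 192, 32, 138, 4173], (array([ 497.1, -424.9]), np.float32(13.3), np.float32(63.1), 0.105))
53.72540413697158
([246, 168, 162, 150, 14461], (array([ 493.4, -425.4]), np.float32(80.9), np.float32(81.2), 0.085))
```

View pics/w2.png

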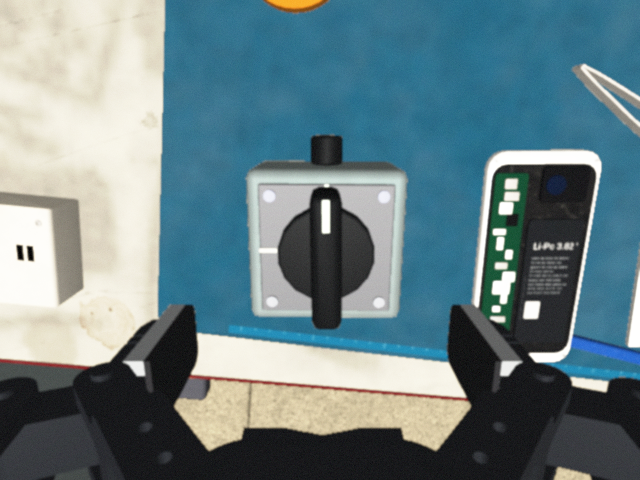

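Emit:
apply_moves(
  deltas=[
    {"claw": -1, "delta_pos": [0.2, 0.05, 2.0], "yaw": 0.01},
    {"claw": -1, "delta_pos": [0, 0, 2.0], "yaw": 0},
    {"claw": -1, "delta_pos": [0, 0, 1.8], "yaw": 0},
    {"claw": 0.2, "delta_pos": [0, 0, 0], "yaw": 0},
    {"claw": 1, "delta_pos": [0, 0, 0], "yaw": 0},
    {"claw": 1, "delta_pos": [0, 0, 0], "yaw": 0},
    {"claw": 1, "delta_pos": [0, 0, 0], "yaw": 0},
    {"claw": 1, "delta_pos": [0, 0, 0], "yaw": 0},
  ],
  grip_force=50,
)

```text
clock: 5.88
eef_pos: [492.6, -425.4, 243.5]
tcp_rot: [-3.141, -0.001, 0.081]
contact_force: [-0.1, 4.4, 6.1]
opening: 0.153
grasp_force: 49.7
```

Emit:
apply_moves(
  deltas=[
    {"claw": 1, "delta_pos": [0, 0, 0], "yaw": 0},
    {"claw": 1, "delta_pos": [0, 0, 0], "yaw": 0},
    {"claw": 1, "delta_pos": [0, 0, 0], "yaw": 0},
  ],
)

```text
clock: 6.25
eef_pos: [492.6, -425.4, 243.5]
tcp_rot: [-3.141, -0.001, 0.081]
contact_force: [-0.2, 3.8, 4.9]
opening: 0.151
grasp_force: 49.7
```

Emit:
apply_moves(
  deltas=[
    {"claw": 1, "delta_pos": [0, 0, 0], "yaw": -0.1},
    {"claw": 1, "delta_pos": [0, 0, 0], "yaw": -0.15},
    {"claw": 1, "delta_pos": [0, 0, 0], "yaw": -0.15},
    {"claw": 1, "delta_pos": [0, 0, 0], "yaw": -0.15},
    {"claw": 1, "delta_pos": [0, 0, 0], "yaw": -0.15},
    {"claw": 1, "delta_pos": [0, 0, 0], "yaw": -0.15},
    {"claw": 1, "delta_pos": [0, 0, 0], "yaw": -0.15},
    {"claw": 1, "delta_pos": [0, 0, 0], "yaw": -0.15},
  ],
)

```text
clock: 7.25
eef_pos: [491.9, -424.4, 243.5]
tcp_rot: [-3.139, -0.002, 1.235]
contact_force: [-4.4, 9.7, 12.1]
opening: 0.154
grasp_force: 50.6
```

Emit:
apply_moves(
  deltas=[
    {"claw": 1, "delta_pos": [0, 0, 0], "yaw": -0.15},
    {"claw": 1, "delta_pos": [0, 0, 0], "yaw": -0.15},
    {"claw": 1, "delta_pos": [0, 0, 0], "yaw": -0.1},
    {"claw": 1, "delta_pos": [0, 0, 0], "yaw": 0},
  ],
)

```text
clock: 7.75
eef_pos: [491.5, -424.4, 243.5]
tcp_rot: [-3.139, -0.004, 1.632]
contact_force: [-6.9, 9.6, 14.2]
opening: 0.154
grasp_force: 50.8
```

Emit:
apply_moves(
  deltas=[
    {"claw": 0.5, "delta_pos": [0, 0, 0], "yaw": 0},
    {"claw": -1, "delta_pos": [0, 0, 0], "yaw": 0},
    {"claw": -1, "delta_pos": [0, 0, 0], "yaw": 0},
    {"claw": -1, "delta_pos": [0, 0, -3], "yaw": 0},
    {"claw": -1, "delta_pos": [0, 0, -4.5], "yaw": 0},
    {"claw": -1, "delta_pos": [0, 0, -4.5], "yaw": 0},
    {"claw": -1, "delta_pos": [0, 0, -4.5], "yaw": 0},
    {"claw": -1, "delta_pos": [0, 0, 0], "yaw": 0},
  ],
)

```text
clock: 8.75
eef_pos: [493.2, -426.5, 412.0]
tcp_rot: [3.136, 0.005, 1.631]
contact_force: [-0.6, -0.2, -0.2]
opening: 0.996
grasp_force: 0.0
```

```bash
python3 - <<'E'
from h import *
from rig import r
s=r.sense(); f=r.grab_frame("wrist"); cv2.imwrite("pics/w3.png",f["img"])
P=cloud(f,s); z=P[...,2]; print(s["eef_pos"],s["tcp_rot"])
dd=np.hypot(P[...,0]-490,P[...,1]+424)
for lo,hi,zp in [(83,100,92.9),(47,62,54.9)]:
    m=(z>lo)&(z<hi)&(dd<75)
    for b in blobs(m,f,zp,200,s): print(b)
E
```

```text
[ 493.15620292 -426.50364349  412.00041994] [3.13631989 0.00523492 1.63063566]
([307, 164, 20, 90, 1697], (array([ 490.8, -420.2]), np.float32(63.1), np.float32(13.2), -1.51))
([263, 151, 107, 105, 6907], (array([ 491.2, -424.1]), np.float32(82.0), np.float32(81.5), -1.484))
```

Emit:
apply_moves(
  deltas=[
    {"claw": -1, "delta_pos": [6.18, -0.05, 0], "yaw": 0},
    {"claw": -1, "delta_pos": [6.18, -0.05, 0], "yaw": 0},
    {"claw": -1, "delta_pos": [6.18, -0.05, 0], "yaw": 0},
    {"claw": -1, "delta_pos": [6.18, -0.05, 0], "yaw": 0},
    {"claw": -1, "delta_pos": [6.18, -0.05, 0], "yaw": 0},
    {"claw": -1, "delta_pos": [6.18, -0.05, 0], "yaw": 0},
    {"claw": -1, "delta_pos": [6.18, -0.05, 0], "yaw": 0},
    {"claw": -1, "delta_pos": [6.18, -0.05, 0], "yaw": 0},
  ],
)

```text
clock: 9.8
eef_pos: [457.8, 69.4, 406.4]
tcp_rot: [-3.14, 0.0, 1.631]
contact_force: [0.4, 0.2, 0.0]
opening: 0.997
grasp_force: 0.0
```

Emit:
apply_moves(
  deltas=[
    {"claw": -1, "delta_pos": [6.18, -0.05, 0], "yaw": 0},
    {"claw": -1, "delta_pos": [0, 0, 0], "yaw": -0.18},
    {"claw": -1, "delta_pos": [0, 0, 0], "yaw": -0.18},
    {"claw": -1, "delta_pos": [0, 0, 0], "yaw": -0.18},
    {"claw": -1, "delta_pos": [0, 0, 0], "yaw": -0.18},
    {"claw": -1, "delta_pos": [0, 0, 0], "yaw": -0.18},
    {"claw": -1, "delta_pos": [0, 0, 0], "yaw": -0.18},
    {"claw": -1, "delta_pos": [0, 0, 0], "yaw": -0.18},
  ],
)

```text
clock: 10.8
eef_pos: [454.0, 129.1, 406.1]
tcp_rot: [-3.14, -0.002, 2.897]
contact_force: [0.0, 0.4, -0.4]
opening: 0.999
grasp_force: 0.0
```

Emit:
apply_moves(
  deltas=[
    {"claw": -1, "delta_pos": [0, 0, 4], "yaw": -0.18},
    {"claw": -1, "delta_pos": [0, 0, 4], "yaw": -0.03},
    {"claw": -1, "delta_pos": [0, 0, 4], "yaw": 0},
    {"claw": -1, "delta_pos": [0, 0, 0], "yaw": 0},
  ],
)

```text
clock: 11.3
eef_pos: [452.7, 128.7, 284.4]
tcp_rot: [-3.139, -0.007, 3.101]
contact_force: [-0.8, -0.1, 0.2]
opening: 0.999
grasp_force: 0.0
```

```bash
python3 - <<'E'
from h import *
from rig import r
s=r.sense(); f=r.grab_frame("wrist"); cv2.imwrite("pics/w4.png",f["img"]); np.savez("w4.npz",**f)
P=cloud(f,s); z=P[...,2]; print(s["qpos"],s["eef_pos"],s["tcp_rot"])
print(proj(f,[[455.3,128.6,62]],s))
m=(f["img"].max(2)<75)&(z>45)&(z<75)
for b in blobs(m,f,62,200,s): print(b)
m=(z>40)&(z<75)&(P[...,0]<472)&(P[...,0]>425)
for b in blobs(m,f,62,200,s): print(b)
E
```

```text
[ 2.73822967e-01  2.81327149e-01  2.05925342e+00 -5.18793908e-05
  8.08896877e-01 -1.25604500e+00] [452.67297361 128.69746226 284.44238262] [-3.13911621 -0.0074859   3.10069098]
[[323.97602338 275.44132663]]
([314, 249, 30, 77, 2016], (array([461.9, 130.6]), np.float32(39.6), np.float32(14.4), -0.042))
([291, 330, 77, 22, 1606], (array([490.3, 129.7]), np.float32(11.7), np.float32(38.5), 1.529))
([315, 248, 29, 60, 1579], (array([456.8, 130.9]), np.float32(30.4), np.float32(13.4), -0.047))
```

View pics/w4.png

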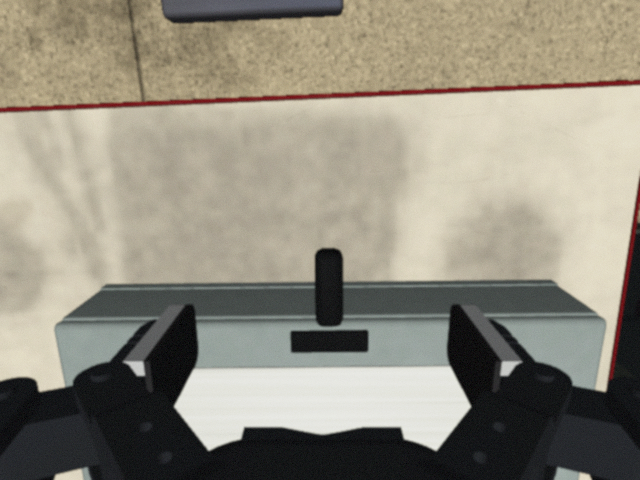

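Emit:
apply_moves(
  deltas=[
    {"claw": -1, "delta_pos": [-0.25, 0.15, 2.5], "yaw": 0},
    {"claw": -1, "delta_pos": [0, 0, 2.5], "yaw": 0},
    {"claw": -1, "delta_pos": [0, 0, 2.3], "yaw": 0},
    {"claw": 0.2, "delta_pos": [0, 0, 0], "yaw": 0},
    {"claw": 1, "delta_pos": [0, 0, 0], "yaw": 0},
    {"claw": 1, "delta_pos": [0, 0, 0], "yaw": 0},
    {"claw": 1, "delta_pos": [0, 0, 0], "yaw": 0},
    {"claw": 1, "delta_pos": [0, 0, 0], "yaw": 0},
  ],
  grip_force=30,
)

```text
clock: 12.35
eef_pos: [457.4, 131.0, 215.6]
tcp_rot: [3.141, 0.001, 3.101]
contact_force: [-1.0, 3.3, 7.9]
opening: 0.159
grasp_force: 34.2
```

```bash
python3 - <<'E'
import numpy as np
a0=np.arctan2(1,170)
# tongue arc deltas (back toward hinge, up) per step, closed->1.78, 16 steps
t=np.linspace(0,1.80,19); x=170*np.cos(t);z=170*np.sin(t)
print(np.round(np.c_[t[1:],-np.diff(x)/10,np.diff(z)/10],2).tolist())
E
```

```text
[[0.1, 0.08, 1.7], [0.2, 0.25, 1.68], [0.3, 0.42, 1.65], [0.4, 0.58, 1.6], [0.5, 0.74, 1.53], [0.6, 0.89, 1.45], [0.7, 1.03, 1.35], [0.8, 1.16, 1.24], [0.9, 1.28, 1.12], [1.0, 1.38, 0.99], [1.1, 1.47, 0.85], [1.2, 1.55, 0.69], [1.3, 1.61, 0.54], [1.4, 1.66, 0.37], [1.5, 1.69, 0.2], [1.6, 1.7, 0.04], [1.7, 1.69, -0.13], [1.8, 1.67, -0.3]]
```

Emit:
apply_moves(
  deltas=[
    {"claw": 1, "delta_pos": [-0.08, 0, -1.7], "yaw": 0},
    {"claw": 1, "delta_pos": [-0.25, 0, -1.68], "yaw": 0},
    {"claw": 1, "delta_pos": [-0.42, 0, -1.65], "yaw": 0},
    {"claw": 1, "delta_pos": [-0.58, 0, -1.6], "yaw": 0},
    {"claw": 1, "delta_pos": [-0.74, 0, -1.53], "yaw": 0},
    {"claw": 1, "delta_pos": [-0.89, 0, -1.45], "yaw": 0},
    {"claw": 1, "delta_pos": [-1.03, 0, -1.35], "yaw": 0},
    {"claw": 1, "delta_pos": [-1.16, 0, -1.24], "yaw": 0},
  ],
)

```text
clock: 13.35
eef_pos: [509.0, 129.2, 337.2]
tcp_rot: [3.14, 0.001, 3.101]
contact_force: [5.2, 6.3, -8.3]
opening: 0.153
grasp_force: 31.1
```

Emit:
apply_moves(
  deltas=[
    {"claw": 1, "delta_pos": [-1.28, 0, -1.12], "yaw": 0},
    {"claw": 1, "delta_pos": [-1.38, 0, -0.99], "yaw": 0},
    {"claw": 1, "delta_pos": [-1.47, 0, -0.85], "yaw": 0},
    {"claw": 1, "delta_pos": [-1.55, 0, -0.69], "yaw": 0},
    {"claw": 1, "delta_pos": [-1.61, 0, -0.54], "yaw": 0},
    {"claw": 1, "delta_pos": [-1.66, 0, -0.37], "yaw": 0},
    {"claw": 1, "delta_pos": [-1.69, 0, -0.2], "yaw": 0},
    {"claw": 1, "delta_pos": [-1.7, 0, -0.04], "yaw": 0},
  ],
)

```text
clock: 14.35
eef_pos: [631.9, 125.1, 385.1]
tcp_rot: [3.138, -0.001, 3.101]
contact_force: [-0.2, 11.3, -2.7]
opening: 0.153
grasp_force: 30.7
```

Emit:
apply_moves(
  deltas=[
    {"claw": 1, "delta_pos": [-1.6, 0, 0.13], "yaw": 0},
    {"claw": 1, "delta_pos": [-1.0, 0, 0.15], "yaw": 0},
    {"claw": 1, "delta_pos": [0, 0, 0], "yaw": 0},
  ],
)

```text
clock: 14.72
eef_pos: [658.3, 124.3, 382.4]
tcp_rot: [3.138, 0.001, 3.101]
contact_force: [-0.3, 11.5, 2.6]
opening: 0.158
grasp_force: 31.1
```

```bash
python3 - <<'E'
from h import *
from rig import r
f=r.grab_frame("scene"); cv2.imwrite("pics/s1.png",f["img"]); print(r.sense()["contact_force"])
E
```

```text
[-0.45448388 11.27230954  2.3672042 ]
```

View pics/s1.png

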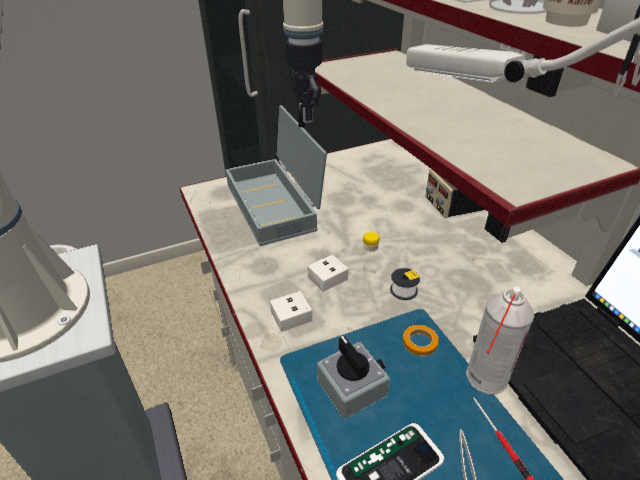

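Emit:
apply_moves(
  deltas=[
    {"claw": 0.5, "delta_pos": [0, 0, 0], "yaw": 0},
    {"claw": -0.2, "delta_pos": [0, 0, 0], "yaw": 0},
    {"claw": -0.2, "delta_pos": [0, 0, 0], "yaw": 0},
    {"claw": -0.2, "delta_pos": [0, 0, -2.5], "yaw": 0},
    {"claw": -1, "delta_pos": [0, 0, -3], "yaw": 0},
    {"claw": -1, "delta_pos": [1.3, -5, -2], "yaw": 0},
    {"claw": -1, "delta_pos": [1.3, -5, 0], "yaw": 0},
    {"claw": -1, "delta_pos": [1.3, -5, 0], "yaw": 0},
  ],
)

```text
clock: 15.78
eef_pos: [612.0, -27.3, 457.3]
tcp_rot: [-3.141, 0.001, 3.101]
contact_force: [0.9, -0.0, 0.1]
opening: 0.997
grasp_force: 0.0
```

Emit:
apply_moves(
  deltas=[
    {"claw": -1, "delta_pos": [1.3, -5, 1.5], "yaw": 0},
    {"claw": -1, "delta_pos": [1.3, -5, 3], "yaw": 0},
    {"claw": -1, "delta_pos": [1.3, -5, 3], "yaw": 0},
    {"claw": -1, "delta_pos": [0, 0, 3], "yaw": -0.1},
    {"claw": -1, "delta_pos": [0, 0, 3], "yaw": -0.1},
    {"claw": -1, "delta_pos": [0, 0, 3], "yaw": 0},
    {"claw": -1, "delta_pos": [0, 0, 0], "yaw": 0},
  ],
)

```text
clock: 16.65
eef_pos: [566.6, -174.1, 290.0]
tcp_rot: [3.14, -0.004, -2.983]
contact_force: [-0.2, -0.0, 0.8]
opening: 0.997
grasp_force: 0.0
```

```bash
cat >> h.py <<'E'
def plan(s,xy,yaw):
    """tool-axis shift in cm for a world XY goal, and yaw turn"""
    c=s["tcp_rot"][2]; d=(np.array(xy)-s["eef_pos"][:2])/10
    t=np.array([np.cos(c)*d[0]+np.sin(c)*d[1], np.sin(c)*d[0]-np.cos(c)*d[1]])
    return np.round(t,2), round(float((c-yaw+np.pi)%(2*np.pi)-np.pi),3)
E
python3 - <<'E'
from h import *
from rig import r
s=r.sense(); f=r.grab_frame("wrist"); cv2.imwrite("pics/w5.png",f["img"]); np.savez("w5.npz",**f)
P=cloud(f,s); z=P[...,2]; print(s["qpos"],s["eef_pos"],s["tcp_rot"])
for b in blobs((z>24)&(z<42),f,33,400,s): print("w",b)
f=r.grab_frame("top"); cv2.imwrite("pics/t1.png",f["img"]); P=cloud(f); z=P[...,2]
for b in blobs((z>22)&(z<45)&(P[...,0]>350)&(P[...,0]<640)&(P[...,1]>-330)&(P[...,1]<-60),f,33,100): print("t",b)
E
```

```text
[-3.00570270e-01  4.35136482e-01  1.79742346e+00 -1.49797586e-04
  9.13459929e-01 -2.03006080e+00] [ 566.59793561 -174.0739892   289.95876592] [ 3.13973604 -0.00402086 -2.98280293]
w ([167, 0, 122, 104, 10782], (array([ 470. , -237.2]), np.float32(48.2), np.float32(55.7), 1.565))
w ([557, 151, 83, 224, 4861], (array([554.8, -14.7]), np.float32(134.1), np.float32(15.8), -0.028))
w ([271, 196, 101, 108, 10372], (array([ 568.4, -173.6]), np.float32(54.9), np.float32(62.5), 0.176))
w ([599, 357, 41, 19, 494], (array([612. ,  17.5]), np.float32(9.2), np.float32(25.9), 1.564))
t ([346, 266, 25, 29, 631], (array([ 459.9, -240.1]), np.float32(63.0), np.float32(54.2), -0.026))
```

Emit:
apply_moves(
  deltas=[
    {"claw": -1, "delta_pos": [-0.1, 0, 4], "yaw": 0},
    {"claw": -1, "delta_pos": [0, 0, 4], "yaw": 0},
    {"claw": -1, "delta_pos": [0, 0, 3], "yaw": 0},
    {"claw": 0, "delta_pos": [0, 0, 0], "yaw": 0},
    {"claw": 1, "delta_pos": [0, 0, 0], "yaw": 0},
    {"claw": 1, "delta_pos": [0, 0, 0], "yaw": 0},
    {"claw": 1, "delta_pos": [0, 0, 0], "yaw": 0},
  ],
  grip_force=60,
)

```text
clock: 17.62
eef_pos: [569.5, -174.2, 183.9]
tcp_rot: [-3.14, 0.003, -2.982]
contact_force: [-0.9, 0.2, 7.6]
opening: 0.639
grasp_force: 65.7
```

Emit:
apply_moves(
  deltas=[
    {"claw": 1, "delta_pos": [0, 0, -3], "yaw": 0},
    {"claw": 1, "delta_pos": [0, 0, -4.5], "yaw": 0},
    {"claw": 1, "delta_pos": [0, 0, -4.5], "yaw": 0},
    {"claw": 1, "delta_pos": [-0.3, 5, 0], "yaw": 0},
    {"claw": 1, "delta_pos": [-0.3, 5, 0], "yaw": 0},
    {"claw": 1, "delta_pos": [-0.3, 5, 0], "yaw": 0},
    {"claw": 1, "delta_pos": [-0.3, 5, 0], "yaw": 0},
    {"claw": 1, "delta_pos": [-0.3, 5, 0], "yaw": 0},
  ],
)

```text
clock: 18.62
eef_pos: [543.5, 76.8, 302.8]
tcp_rot: [-3.142, 0.001, -2.983]
contact_force: [0.5, -0.3, -2.0]
opening: 0.636
grasp_force: 64.6
```

Emit:
apply_moves(
  deltas=[
    {"claw": 1, "delta_pos": [0, 0, 0], "yaw": 0.1},
    {"claw": 1, "delta_pos": [0, 0, 0], "yaw": 0.1},
    {"claw": 1, "delta_pos": [0, 0, 0], "yaw": 0},
  ],
)

```text
clock: 19.0
eef_pos: [543.7, 75.4, 302.5]
tcp_rot: [3.141, 0.001, 3.102]
contact_force: [-0.0, 0.6, -2.0]
opening: 0.64
grasp_force: 64.7
```

```bash
python3 - <<'E'
from h import *
from rig import r
s=r.sense(); f=r.grab_frame("scene"); cv2.imwrite("pics/s2.png",f["img"])
print(s["eef_pos"],s["opening"],s["grasp_force"],plan(s,[544,75.5],3.102))
E
```

```text
[543.70282577  75.44032275 302.53971836] 0.6402944449671853 64.69542860984802 (array([-0.03,  0.01]), -0.0)
```

View pics/s2.png

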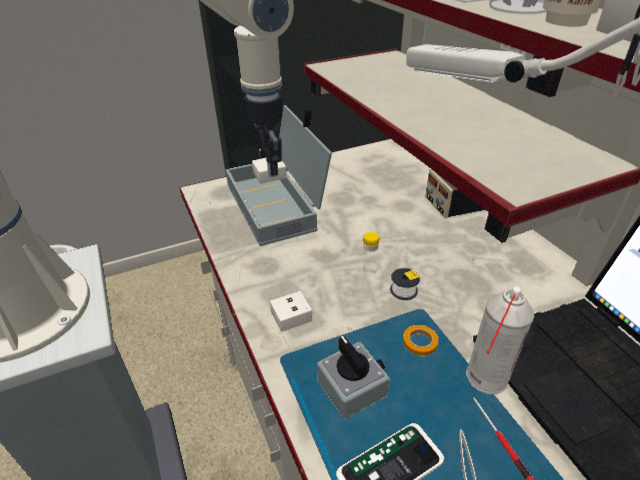

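Emit:
apply_moves(
  deltas=[
    {"claw": 1, "delta_pos": [0, 0, 4], "yaw": 0},
    {"claw": 1, "delta_pos": [0, 0, 4], "yaw": 0},
    {"claw": 1, "delta_pos": [0, 0, 2], "yaw": 0},
    {"claw": 1, "delta_pos": [0, 0, 0.8], "yaw": 0},
    {"claw": 1, "delta_pos": [0, 0, 0.1], "yaw": 0},
    {"claw": 1, "delta_pos": [0, 0, 0], "yaw": 0},
  ],
)

```text
clock: 19.8
eef_pos: [544.3, 75.3, 193.8]
tcp_rot: [3.141, 0.001, 3.101]
contact_force: [-0.1, -0.4, -3.0]
opening: 0.639
grasp_force: 64.6
```

Emit:
apply_moves(
  deltas=[
    {"claw": 1, "delta_pos": [0, 0, 0.15], "yaw": 0},
    {"claw": 0.2, "delta_pos": [0, 0, 0], "yaw": 0},
    {"claw": -0.7, "delta_pos": [0, 0, 0], "yaw": 0},
    {"claw": -0.7, "delta_pos": [0, 0, 0], "yaw": 0},
    {"claw": -0.7, "delta_pos": [0, 0, -2], "yaw": 0},
    {"claw": -0.7, "delta_pos": [0, 0, -4], "yaw": 0},
    {"claw": -0.7, "delta_pos": [0, 0, -4], "yaw": 0},
    {"claw": -0.7, "delta_pos": [0, 0, 0], "yaw": 0},
  ],
)

```text
clock: 20.8
eef_pos: [545.0, 75.4, 294.4]
tcp_rot: [3.141, 0.006, 3.101]
contact_force: [0.3, 0.3, -0.5]
opening: 0.848
grasp_force: 0.0
```

```bash
python3 - <<'E'
from h import *
from rig import r
s=r.sense(); f=r.grab_frame("wrist"); P=cloud(f,s); z=P[...,2]
m=(z>33)&(z<46)&(f["img"].min(2)>150)
for b in blobs(m,f,41,400,s): print("w",b)
f=r.grab_frame("top"); P=cloud(f); z=P[...,2]
for b in blobs((z>22)&(z<45)&(P[...,0]>350)&(P[...,0]<640)&(P[...,1]>-330)&(P[...,1]<-60),f,33,100): print("t",b)
print(s["eef_pos"],plan(s,[461,-239.5],3.13))
E
```

```text
w ([270, 187, 104, 108, 10319], (array([543.2,  75.2]), np.float32(61.2), np.float32(55.2), -0.043))
t ([345, 266, 26, 29, 701], (array([ 459.9, -239.2]), np.float32(63.0), np.float32(56.1), -0.026))
[545.00283037  75.40103806 294.44069061] (array([  7.11, -31.81]), -0.029)
```

Emit:
apply_moves(
  deltas=[
    {"claw": -1, "delta_pos": [1.18, -5.3, 0], "yaw": 0},
    {"claw": -1, "delta_pos": [1.18, -5.3, 0], "yaw": 0},
    {"claw": -1, "delta_pos": [1.18, -5.3, 0], "yaw": 0},
    {"claw": -1, "delta_pos": [1.18, -5.3, 0], "yaw": 0},
    {"claw": -1, "delta_pos": [1.18, -5.3, 0], "yaw": 0},
    {"claw": -1, "delta_pos": [1.18, -5.3, 0], "yaw": -0.03},
    {"claw": -1, "delta_pos": [0, 0, 0], "yaw": 0},
  ],
)

```text
clock: 21.78
eef_pos: [458.7, -242.3, 289.9]
tcp_rot: [3.141, -0.002, 3.127]
contact_force: [-0.2, 0.8, -0.4]
opening: 1.001
grasp_force: 0.0
```

```bash
python3 - <<'E'
from h import *
from rig import r
s=r.sense(); f=r.grab_frame("wrist"); P=cloud(f,s); z=P[...,2]
for b in blobs((z>24)&(z<42)&(f["img"].min(2)>130),f,33,400,s): print("w",b)
print(s["eef_pos"],s["tcp_rot"],plan(s,[460.5,-239.5],3.13))
E
```

```text
w ([279, 198, 101, 106, 9861], (array([ 461.7, -238.7]), np.float32(61.7), np.float32(55.3), -0.016))
[ 458.67931446 -242.31047179  289.93836751] [ 3.14109921e+00 -1.98957744e-03  3.12695493e+00] (array([-0.18,  0.28]), -0.003)
```

Emit:
apply_moves(
  deltas=[
    {"claw": -1, "delta_pos": [-0.2, 0.3, 4], "yaw": 0},
    {"claw": -1, "delta_pos": [0, 0, 4], "yaw": 0},
    {"claw": -1, "delta_pos": [0, 0, 3], "yaw": 0},
    {"claw": 0, "delta_pos": [0, 0, 0], "yaw": 0},
    {"claw": 1, "delta_pos": [0, 0, 0], "yaw": 0},
    {"claw": 1, "delta_pos": [0, 0, 0], "yaw": 0},
    {"claw": 1, "delta_pos": [0, 0, 0], "yaw": 0},
  ],
)

```text
clock: 22.7
eef_pos: [462.4, -236.6, 182.3]
tcp_rot: [-3.141, 0.001, 3.131]
contact_force: [-0.4, -0.2, -2.1]
opening: 0.639
grasp_force: 64.4
```

Emit:
apply_moves(
  deltas=[
    {"claw": 1, "delta_pos": [0, 0, -3], "yaw": 0},
    {"claw": 1, "delta_pos": [0, 0, -4.5], "yaw": 0},
    {"claw": 1, "delta_pos": [0, 0, -4.5], "yaw": 0},
    {"claw": 1, "delta_pos": [0, 0, 0], "yaw": 0},
  ],
)

```text
clock: 23.2
eef_pos: [463.2, -237.2, 305.2]
tcp_rot: [-3.138, 0.007, 3.131]
contact_force: [1.1, -0.2, -1.0]
opening: 0.643
grasp_force: 64.7
```

```bash
python3 - <<'E'
from h import *
from rig import r
s=r.sense(); print(s["opening"],s["grasp_force"],plan(s,[548,181],3.102))
E
```

```text
0.6426962827497089 64.74973797798157 (array([-8.02, 41.91]), 0.029)
```

Emit:
apply_moves(
  deltas=[
    {"claw": 1, "delta_pos": [-1, 5.24, 0], "yaw": 0},
    {"claw": 1, "delta_pos": [-1, 5.24, 0], "yaw": 0},
    {"claw": 1, "delta_pos": [-1, 5.24, 0], "yaw": 0},
    {"claw": 1, "delta_pos": [-1, 5.24, 0], "yaw": 0},
    {"claw": 1, "delta_pos": [-1, 5.24, 0], "yaw": 0},
    {"claw": 1, "delta_pos": [-1, 5.24, 0], "yaw": 0},
    {"claw": 1, "delta_pos": [-1, 5.24, 0], "yaw": 0},
    {"claw": 1, "delta_pos": [-1, 5.24, 0], "yaw": 0.03},
  ],
)

```text
clock: 24.2
eef_pos: [546.3, 183.4, 300.4]
tcp_rot: [-3.141, -0.001, 3.1]
contact_force: [0.2, -1.4, -1.4]
opening: 0.643
grasp_force: 64.7
```

Emit:
apply_moves(
  deltas=[
    {"claw": 1, "delta_pos": [0, 0, 2], "yaw": 0},
    {"claw": 1, "delta_pos": [0, 0, 2], "yaw": 0},
    {"claw": 1, "delta_pos": [0, 0, 0], "yaw": 0},
  ],
)

```text
clock: 24.58
eef_pos: [545.4, 181.5, 259.2]
tcp_rot: [-3.14, -0.004, 3.101]
contact_force: [0.6, 0.3, -1.7]
opening: 0.641
grasp_force: 64.8
```

```bash
python3 - <<'E'
from h import *
from rig import r
s=r.sense(); f=r.grab_frame("wrist"); cv2.imwrite("pics/w6.png",f["img"]); print(s["opening"],s["grasp_force"],plan(s,[548,181],3.102))
P=cloud(f,s); print("held top z",np.nanmedian(P[...,2][(f["img"].min(2)>150)&(P[...,2]>60)]))
E
```

```text
0.6411570894626105 64.75777387619019 (array([-0.26, -0.04]), -0.001)
held top z 108.68887644629626
```

View pics/w6.png

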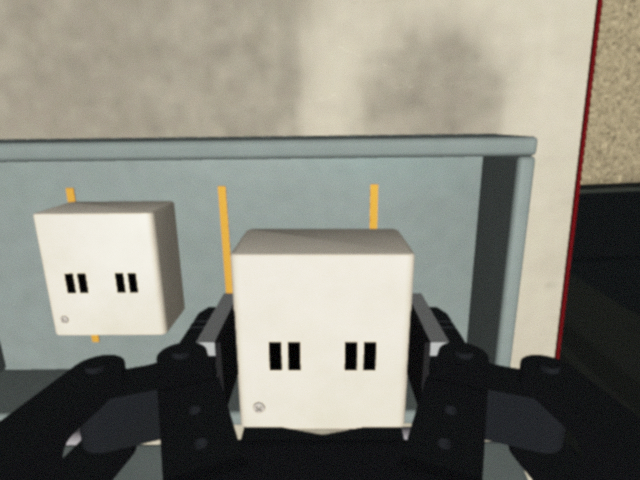

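Emit:
apply_moves(
  deltas=[
    {"claw": 1, "delta_pos": [0, 0, 3.5], "yaw": 0},
    {"claw": 1, "delta_pos": [0, 0, 2.3], "yaw": 0},
    {"claw": 1, "delta_pos": [0, 0, 0.9], "yaw": 0},
    {"claw": 1, "delta_pos": [0, 0, 0.1], "yaw": 0},
    {"claw": 1, "delta_pos": [0, 0, 0], "yaw": 0},
  ],
)

```text
clock: 25.25
eef_pos: [547.1, 181.8, 194.4]
tcp_rot: [3.141, 0.001, 3.101]
contact_force: [-0.5, -0.1, -1.9]
opening: 0.641
grasp_force: 64.8
```

Emit:
apply_moves(
  deltas=[
    {"claw": 0.2, "delta_pos": [0, 0, 0], "yaw": 0},
    {"claw": -0.7, "delta_pos": [0, 0, 0], "yaw": 0},
    {"claw": -0.7, "delta_pos": [0, 0, 0], "yaw": 0},
    {"claw": -0.7, "delta_pos": [0, 0, -2], "yaw": 0},
    {"claw": -0.7, "delta_pos": [0, 0, -4], "yaw": 0},
    {"claw": -0.7, "delta_pos": [0, 0, -5], "yaw": 0},
    {"claw": -0.7, "delta_pos": [0, 0, -6], "yaw": 0},
    {"claw": -0.7, "delta_pos": [0, 0, 0], "yaw": 0},
  ],
)

```text
clock: 26.25
eef_pos: [548.1, 182.2, 368.6]
tcp_rot: [3.138, 0.009, 3.101]
contact_force: [-0.9, -0.5, -0.8]
opening: 0.849
grasp_force: 0.0
```

```bash
python3 - <<'E'
from h import *
from rig import r
s=r.sense(); f=r.grab_frame("wrist"); P=cloud(f,s); z=P[...,2]
m=(z>33)&(z<46)&(f["img"].min(2)>150)
for b in blobs(m,f,41,400,s): print("w",b)
f=r.grab_frame("scene"); cv2.imwrite("pics/s3.png",f["img"])
print(s["eef_pos"],plan(s,[659,124.3],3.102))
E
```

```text
w ([131, 171, 86, 85, 6200], (array([543.4,  77. ]), np.float32(61.9), np.float32(55.5), -0.033))
w ([281, 171, 79, 84, 6168], (array([547.7, 181.9]), np.float32(61.1), np.float32(55.1), -0.042))
[548.1302172  182.1810386  368.63666503] (array([-11.31,  -5.33]), -0.001)
```

View pics/s3.png

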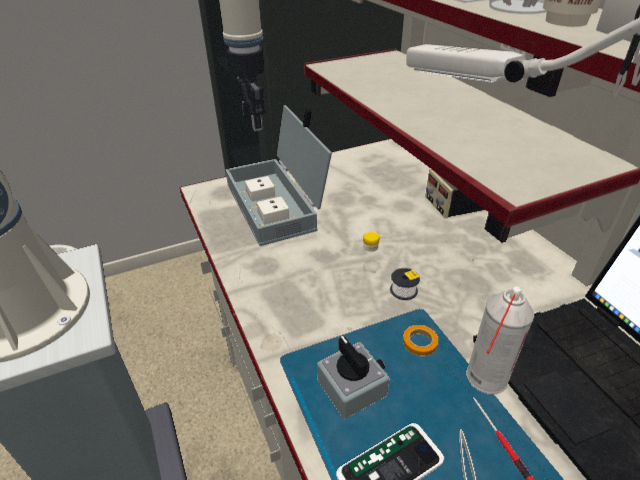

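Emit:
apply_moves(
  deltas=[
    {"claw": -0.7, "delta_pos": [0, 0, -4.4], "yaw": 0},
    {"claw": -0.7, "delta_pos": [0, 0, -4.4], "yaw": 0},
    {"claw": -0.7, "delta_pos": [-3.7, -1.8, 0], "yaw": 0},
    {"claw": -0.7, "delta_pos": [-3.7, -1.8, 0], "yaw": 0},
    {"claw": -0.7, "delta_pos": [-3.8, -1.7, 0], "yaw": 0},
    {"claw": -0.7, "delta_pos": [0, 0, 0], "yaw": 0},
    {"claw": -0.7, "delta_pos": [0, 0, 0], "yaw": 0},
  ],
  grip_force=30,
)

```text
clock: 27.22
eef_pos: [655.8, 124.2, 449.4]
tcp_rot: [-3.141, -0.003, 3.101]
contact_force: [0.4, 0.3, 0.5]
opening: 0.854
grasp_force: 0.0
```

```bash
python3 - <<'E'
from h import *
from rig import r
s=r.sense(); f=r.grab_frame("wrist"); cv2.imwrite("pics/w7.png",f["img"])
P=cloud(f,s); z=P[...,2]; m=(f["img"].max(2)<80)&(z>205)&(z<250)&(abs(P[...,1]-124)<25)&(abs(P[...,0]-658)<40)
for b in blobs(m,f,235,50,s): print("w",b)
print(s["eef_pos"],plan(s,[659,124.3],3.102))
E
```

```text
w ([311, 248, 28, 50, 1207], (array([655.2, 124.9]), np.float32(24.1), np.float32(12.5), -0.032))
[655.83172439 124.23521832 449.44049179] (array([-0.32,  0.02]), -0.001)
```

View pics/w7.png

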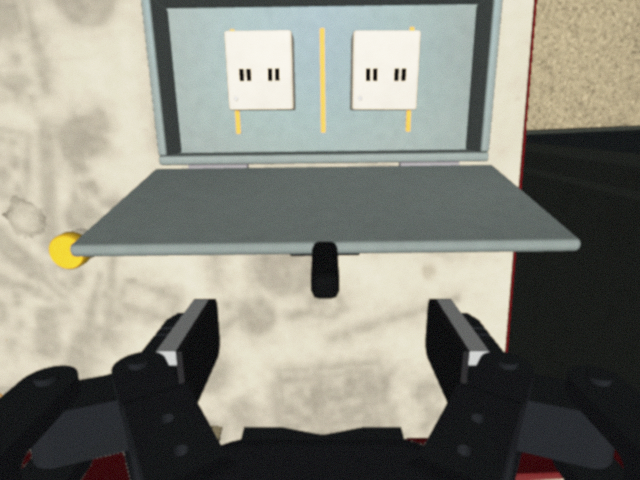

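Emit:
apply_moves(
  deltas=[
    {"claw": -0.7, "delta_pos": [-0.3, 0, 2.5], "yaw": 0},
    {"claw": -0.7, "delta_pos": [0, 0, 2.5], "yaw": 0},
    {"claw": -0.7, "delta_pos": [0, 0, 1.8], "yaw": 0},
    {"claw": 0.3, "delta_pos": [0, 0, 0], "yaw": 0},
    {"claw": 1, "delta_pos": [0, 0, 0], "yaw": 0},
    {"claw": 1, "delta_pos": [0, 0, 0], "yaw": 0},
    {"claw": 1, "delta_pos": [0, 0, 0], "yaw": 0},
    {"claw": 1, "delta_pos": [0, 0, 0], "yaw": 0},
  ],
)

```text
clock: 28.28
eef_pos: [659.6, 124.8, 384.7]
tcp_rot: [3.14, 0.002, 3.101]
contact_force: [-1.1, 5.3, 3.7]
opening: 0.153
grasp_force: 32.2
```

Emit:
apply_moves(
  deltas=[
    {"claw": 1, "delta_pos": [1.15, 0, -0.18], "yaw": 0},
    {"claw": 1, "delta_pos": [1.69, 0, -0.13], "yaw": 0},
    {"claw": 1, "delta_pos": [1.7, 0, 0.04], "yaw": 0},
    {"claw": 1, "delta_pos": [1.69, 0, 0.2], "yaw": 0},
    {"claw": 1, "delta_pos": [1.66, 0, 0.37], "yaw": 0},
    {"claw": 1, "delta_pos": [1.61, 0, 0.54], "yaw": 0},
    {"claw": 1, "delta_pos": [1.55, 0, 0.69], "yaw": 0},
    {"claw": 1, "delta_pos": [1.47, 0, 0.85], "yaw": 0},
  ],
)

```text
clock: 29.28
eef_pos: [533.5, 129.0, 360.9]
tcp_rot: [-3.141, 0.001, 3.101]
contact_force: [-1.4, -0.1, 7.0]
opening: 0.157
grasp_force: 36.0
```

Emit:
apply_moves(
  deltas=[
    {"claw": 1, "delta_pos": [1.38, 0, 0.99], "yaw": 0},
    {"claw": 1, "delta_pos": [1.28, 0, 1.12], "yaw": 0},
    {"claw": 1, "delta_pos": [1.16, 0, 1.24], "yaw": 0},
    {"claw": 1, "delta_pos": [1.03, 0, 1.35], "yaw": 0},
    {"claw": 1, "delta_pos": [0.89, 0, 1.45], "yaw": 0},
    {"claw": 1, "delta_pos": [0.74, 0, 1.53], "yaw": 0},
    {"claw": 1, "delta_pos": [0.58, 0, 1.6], "yaw": 0},
    {"claw": 1, "delta_pos": [0.42, 0, 1.65], "yaw": 0},
  ],
)

```text
clock: 30.28
eef_pos: [457.0, 131.5, 249.5]
tcp_rot: [-3.14, -0.005, 3.101]
contact_force: [-5.9, -2.4, 2.0]
opening: 0.154
grasp_force: 42.8
```

Emit:
apply_moves(
  deltas=[
    {"claw": 1, "delta_pos": [0.1, 0, 1.6], "yaw": 0},
    {"claw": 1, "delta_pos": [0, 0, 1.5], "yaw": 0},
    {"claw": 1, "delta_pos": [0, 0, 0.4], "yaw": 0},
    {"claw": 1, "delta_pos": [0, 0, 0], "yaw": 0},
  ],
)

```text
clock: 30.78
eef_pos: [454.8, 131.5, 213.9]
tcp_rot: [-3.139, -0.01, 3.101]
contact_force: [-12.5, 2.8, 1.8]
opening: 0.155
grasp_force: 45.4
```

Emit:
apply_moves(
  deltas=[
    {"claw": 0.5, "delta_pos": [0, 0, 0], "yaw": 0},
    {"claw": -1, "delta_pos": [0, 0, 0], "yaw": 0},
    {"claw": -1, "delta_pos": [0, 0, 0], "yaw": 0},
    {"claw": -1, "delta_pos": [0, 0, 0], "yaw": 0},
    {"claw": -1, "delta_pos": [0, 0, -2.5], "yaw": 0},
    {"claw": -1, "delta_pos": [0, 0, -5], "yaw": 0},
    {"claw": -1, "delta_pos": [0, 0, -6], "yaw": 0},
    {"claw": -1, "delta_pos": [0, 0, -6], "yaw": 0},
  ],
)

```text
clock: 31.78
eef_pos: [458.2, 132.1, 412.2]
tcp_rot: [-3.142, 0.0, 3.101]
contact_force: [1.1, -0.7, 0.4]
opening: 0.997
grasp_force: 0.0
```

```bash
python3 - <<'E'
from h import *
from rig import r
s=r.sense(); f=r.grab_frame("wrist"); P=cloud(f,s); z=P[...,2]
m=(z>30)&(z<90)&(P[...,0]>485)&(P[...,0]<600)&(abs(P[...,1]-125)<60)&(f["img"].min(2)>120); Q=P[m]
A=np.c_[Q[:,0]-540,Q[:,1]-125,np.ones(len(Q))]; print("wrist lid plane",np.linalg.lstsq(A,Q[:,2],rcond=None)[0],len(Q))
for n,f in (("top",r.grab_frame("top")),("top0",dict(np.load("top0.npz")))):
    P=cloud(f); z=P[...,2]; m=(z>30)&(z<90)&(P[...,0]>485)&(P[...,0]<610)&(abs(P[...,1]-125)<110); Q=P[m]
    A=np.c_[Q[:,0]-540,Q[:,1]-125,np.ones(len(Q))]; print(n,np.linalg.lstsq(A,Q[:,2],rcond=None)[0],len(Q))
s=r.sense(); print(s["qpos"],s["eef_pos"],s["tcp_rot"],plan(s,[491.3,-424.3],1.63))
E
```

```text
wrist lid plane [1.14440192e-02 1.50086384e-03 5.86781178e+01] 17336
top [ 1.76291287e-04 -8.64386358e-04  5.81751199e+01] 3512
top0 [ 2.44058653e-03 -1.02968130e-03  5.81420126e+01] 5441
[ 2.77578950e-01  1.07168484e-01  1.92586467e+00 -5.61268562e-05
  1.09763832e+00 -1.25234428e+00] [460.21124373 132.68115442 416.75630195] [3.13822085 0.01038779 3.10072734] (array([ -5.38, -55.52]), 1.471)
```

Emit:
apply_moves(
  deltas=[
    {"claw": -1, "delta_pos": [-0.6, -6.17, 0], "yaw": 0},
    {"claw": -1, "delta_pos": [-0.6, -6.17, 0], "yaw": 0},
    {"claw": -1, "delta_pos": [-0.6, -6.17, 0], "yaw": 0},
    {"claw": -1, "delta_pos": [-0.6, -6.17, 0], "yaw": 0},
    {"claw": -1, "delta_pos": [-0.6, -6.17, 0], "yaw": 0},
    {"claw": -1, "delta_pos": [-0.6, -6.17, 0], "yaw": 0},
    {"claw": -1, "delta_pos": [-0.6, -6.17, 0], "yaw": 0},
    {"claw": -1, "delta_pos": [-0.6, -6.17, 0], "yaw": 0},
  ],
)

```text
clock: 32.88
eef_pos: [486.0, -365.0, 409.7]
tcp_rot: [3.141, -0.0, 3.1]
contact_force: [0.9, 0.1, 1.1]
opening: 1.0
grasp_force: 0.0
```

Emit:
apply_moves(
  deltas=[
    {"claw": -1, "delta_pos": [-0.6, -6.17, 0], "yaw": 0},
    {"claw": -1, "delta_pos": [0, 0, 0], "yaw": 0.184},
    {"claw": -1, "delta_pos": [0, 0, 0], "yaw": 0.184},
    {"claw": -1, "delta_pos": [0, 0, 0], "yaw": 0.184},
    {"claw": -1, "delta_pos": [0, 0, 0], "yaw": 0.184},
    {"claw": -1, "delta_pos": [0, 0, 0], "yaw": 0.184},
    {"claw": -1, "delta_pos": [0, 0, 0], "yaw": 0.184},
    {"claw": -1, "delta_pos": [0, 0, 0], "yaw": 0.184},
  ],
)

```text
clock: 33.88
eef_pos: [489.7, -424.7, 409.5]
tcp_rot: [-3.141, -0.001, 1.807]
contact_force: [0.9, 0.6, 0.7]
opening: 1.002
grasp_force: 0.0
```

Emit:
apply_moves(
  deltas=[
    {"claw": -1, "delta_pos": [0, 0, 3.5], "yaw": 0.183},
    {"claw": -1, "delta_pos": [0, 0, 4], "yaw": 0},
    {"claw": -1, "delta_pos": [0, 0, 4], "yaw": 0},
    {"claw": -1, "delta_pos": [0, 0, 0], "yaw": 0},
  ],
)

```text
clock: 34.38
eef_pos: [488.6, -423.8, 291.7]
tcp_rot: [-3.137, -0.005, 1.63]
contact_force: [0.2, 0.3, -0.3]
opening: 0.996
grasp_force: 0.0
```

```bash
python3 - <<'E'
from h import *
from rig import r
s=r.sense(); f=r.grab_frame("wrist"); P=cloud(f,s); z=P[...,2]; print(s["eef_pos"],s["tcp_rot"])
dd=np.hypot(P[...,0]-490,P[...,1]+424)
for lo,hi,zp in [(83,100,92.9),(47,62,54.9)]:
    m=(z>lo)&(z<hi)&(dd<75)
    for b in blobs(m,f,zp,200,s): print(b)
print(plan(s,[491.3,-424.3],1.63))
E
```

```text
[ 488.62308939 -423.80705119  291.71789683] [-3.13653484 -0.00487379  1.62974375]
([314, 205, 33, 142, 4416], (array([ 490.9, -419.5]), np.float32(63.5), np.float32(13.6), -1.511))
([246, 179, 164, 154, 14976], (array([ 491.1, -423.2]), np.float32(81.2), np.float32(80.7), -1.485))
(array([-0.06,  0.26]), -0.0)
```

Emit:
apply_moves(
  deltas=[
    {"claw": -1, "delta_pos": [0, 0.2, 2.4], "yaw": 0},
    {"claw": -1, "delta_pos": [0, 0, 2.5], "yaw": 0},
    {"claw": 0.2, "delta_pos": [0, 0, 0], "yaw": 0},
    {"claw": 1, "delta_pos": [0, 0, 0], "yaw": 0},
    {"claw": 1, "delta_pos": [0, 0, 0], "yaw": 0},
    {"claw": 1, "delta_pos": [0, 0, 0], "yaw": 0},
    {"claw": 1, "delta_pos": [0, 0, 0], "yaw": 0},
    {"claw": 1, "delta_pos": [0, 0, 0], "yaw": 0},
  ],
  grip_force=50,
)

```text
clock: 35.42
eef_pos: [491.3, -425.0, 247.6]
tcp_rot: [-3.141, 0.001, 1.63]
contact_force: [-6.1, -0.3, 9.7]
opening: 0.149
grasp_force: 49.5
```

Emit:
apply_moves(
  deltas=[
    {"claw": 1, "delta_pos": [0, 0, 0], "yaw": 0.1},
    {"claw": 1, "delta_pos": [0, 0, 0], "yaw": 0.15},
    {"claw": 1, "delta_pos": [0, 0, 0], "yaw": 0.15},
    {"claw": 1, "delta_pos": [0, 0, 0], "yaw": 0.15},
    {"claw": 1, "delta_pos": [0, 0, 0], "yaw": 0.15},
    {"claw": 1, "delta_pos": [0, 0, 0], "yaw": 0.15},
    {"claw": 1, "delta_pos": [0, 0, 0], "yaw": 0.15},
    {"claw": 1, "delta_pos": [0, 0, 0], "yaw": 0.15},
  ],
)

```text
clock: 36.42
eef_pos: [491.4, -425.1, 247.7]
tcp_rot: [3.141, 0.001, 0.475]
contact_force: [-5.8, 0.2, 8.6]
opening: 0.156
grasp_force: 49.4
```

Emit:
apply_moves(
  deltas=[
    {"claw": 1, "delta_pos": [0, 0, 0], "yaw": 0.15},
    {"claw": 1, "delta_pos": [0, 0, 0], "yaw": 0.15},
    {"claw": 1, "delta_pos": [0, 0, 0], "yaw": 0.1},
    {"claw": 1, "delta_pos": [0, 0, 0], "yaw": 0},
  ],
)

```text
clock: 36.92
eef_pos: [491.4, -425.2, 247.6]
tcp_rot: [3.14, 0.001, 0.079]
contact_force: [-5.3, -1.4, 8.6]
opening: 0.151
grasp_force: 49.4
```

Released and lifted next, with a check of handle, lid and modules.

Emit:
apply_moves(
  deltas=[
    {"claw": 0.5, "delta_pos": [0, 0, 0], "yaw": 0},
    {"claw": -1, "delta_pos": [0, 0, 0], "yaw": 0},
    {"claw": -1, "delta_pos": [0, 0, 0], "yaw": 0},
    {"claw": -1, "delta_pos": [0, 0, -3], "yaw": 0},
    {"claw": -1, "delta_pos": [0, 0, -4.5], "yaw": 0},
    {"claw": -1, "delta_pos": [0, 0, -4.5], "yaw": 0},
    {"claw": -1, "delta_pos": [0, 0, -4.5], "yaw": 0},
    {"claw": -1, "delta_pos": [0, 0, 0], "yaw": 0},
  ],
)

```text
clock: 37.92
eef_pos: [492.7, -425.3, 415.5]
tcp_rot: [3.137, -0.005, 0.08]
contact_force: [-0.3, -0.5, -0.3]
opening: 1.003
grasp_force: 0.0
```

```bash
python3 - <<'E'
from h import *
from rig import r
s=r.sense(); f=r.grab_frame("wrist"); P=cloud(f,s); z=P[...,2]; print(s["eef_pos"],s["contact_force"])
dd=np.hypot(P[...,0]-490,P[...,1]+424)
for lo,hi,zp in [(83,100,92.9),(47,62,54.9)]:
    m=(z>lo)&(z<hi)&(dd<75)
    for b in blobs(m,f,zp,200,s): print(b)
f=r.grab_frame("scene"); cv2.imwrite("pics/s4.png",f["img"])
E
```

```text
[ 492.70038874 -425.2757463   415.54092555] [-0.27580749 -0.47533236 -0.28835747]
([310, 173, 20, 88, 1644], (array([ 496.3, -424.9]), np.float32(13.2), np.float32(63.1), 0.083))
([267, 160, 106, 102, 6646], (array([ 492.6, -425.5]), np.float32(82.0), np.float32(82.0), 0.086))
```

View pics/s4.png

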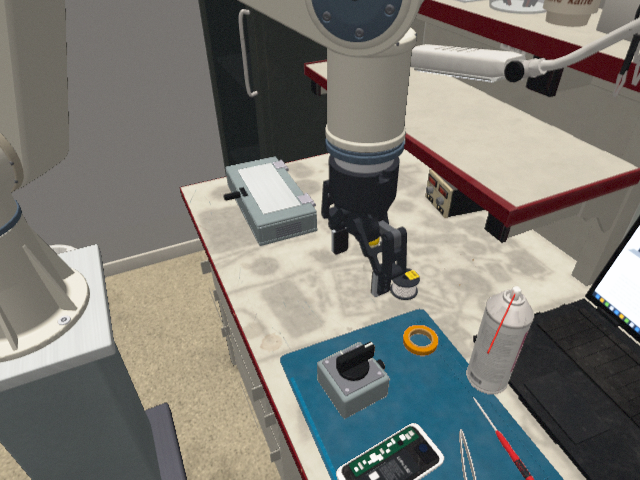

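The picture shows the lid shut at (270,200) and the handle at (355,360) pointing away, at on (about 1.57). The tape roll is still at (421,340), the jar was last seen unmoved, and the gripper is clear.

```bash
python3 -c "
from rig import r
print(r.sign_off())"
```

```text
the job is handed in; nothing more can be done
None
```

The burn-in sequence was carried out in the required order and handed in: both modules present lie flat in the shut chamber, the isolator is on again, and neither the paste jar nor the tape roll was touched; the sign-off returned no verdict.

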